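# Release the squeeze-tab latch of the slant-lid bin and open it

## Task

Open the white slant-lid bin on the bench so that it can be filled: squeeze the two orange tabs of the latch together and, keeping them squeezed, turn the latch anticlockwise (seen looking down onto it) as far as it will go, then let go so that both tabs spring back out and lock it open. Only then lift the blue lid, at least 45 degrees up from its shut position, and leave it standing open by itself, the latch still at its open end with both tabs out. Do not push the two cups and the bottle about or tip them over, and never force the latch round with its tabs out or the lid up against the shut latch.

Things in the scene. Friction and masses are not known exactly. Their poses are not given: they have to be found in the camera images.
- bin: Slant-lid bin, fixed: white plastic, 120 deep (its x) x 126 wide (y), back 155 high, front 91, walls 5. Origin: centre of its underside; -x points to its front (the low side, facing roughly to the robot's right), z up. It stands on a black mat 2 thick. Its blue lid slopes 28 degrees down to the front; lid 150 long down the slope, 136 wide, 7 thick.
- lid_hinge (a point): Point on the lid's hinge line, middle of the bin's back top edge (60 behind the bin's centre, 155 above its underside). Axes are the lid's: y along the hinge line, -x down the slope to the front edge, z square to the lid, outward; the lid's upper face is at z = 7.
- lid (a joint): Hinge of the lid, rad: 0 shut, grows as the front edge rises, about +y of point lid_hinge; end stop 1.35. Stiff friction hinge: the lid stays where it is left; lifting it at the latch takes 6 to 9 N. The latch holds it shut until turned past about 1.2.
- latch_grip (a point): Point on the latch's turning axis, 27 above the lid's upper face, halfway up the tabs; the axis is 75 from the hinge line, at mid width. Axes turn with the latch: z along the turning axis, square to the lid, outward (leaning 28 degrees to the bin's front while shut); x through the two tabs, the line they are squeezed along. Hub: black, 22 (x) x 40 (y), top 44 above the lid, between the tabs.
- latch (a joint): Turn of the latch, rad: 0 shut (tabs by the two red dots), 1.396 (80 degrees) open at a hard stop (green dots); grows anticlockwise seen from outside, about +z of latch_grip. At mid turn the tabs' line is along the hinge. Friction 0.08 N m. Let go on the way, the tabs stay in, rubbing inside the lock ring; within 0.07 of either end they spring out into notches and lock it.
- tab_a (a joint): Travel of the +x tab, m: 0 out, 0.008 fully in; spring 4 N out, 7 N in. The latch turns while both are in 4.5 mm or more. Each tab is flat, orange, 7 thick, 20 wide, standing 12 to 40 above the lid; 56 over both when out, 40 when fully in. Round the foot is a fixed grey lock ring, outer radius 35, 10 high: keep fingertips 12 or more above the lid.
- tab_b (a joint): Travel of the tab on the -x side of the latch, m: as tab_a.
- espresso_cup_0: White paper cup, 64 across, 64 high, standing; origin under its centre. A bystander.
- espresso_cup_1: Green paper cup, 64 across, 64 high, standing; origin under its centre. A bystander.
- wipe_bottle: Small white bottle with a blue cap, 50 across, 96 high, standing; origin under its centre. A bystander.

How it is judged (in metres and radians):
On the way, in this order (a step that is already met when the one before it is completed fails the run):
1. the latch is turned to its open stop and both tabs have sprung back out, the lid still shut (value of joint latch above 1.3 rad and value of joint each of tab_a, tab_b below 0.002 m and value of joint lid below 0.1 rad), for 0.2 s.
2. the lid is lifted at least 45 degrees (value of joint lid above 0.78 rad), for 0.1 s.
At the end, for the whole second after the job is handed in: The lid stands still, opened by more than 0.78 rad (about 45 degrees), with the latch at its open end (more than 1.3 rad) and both tabs out (less than 2 mm of travel) (value of joint lid above 0.78 rad and velocity of joint lid between -0.05 and 0.05 rad/s and value of joint latch above 1.3 rad and value of joint each of tab_a, tab_b below 0.002 m); the robot touches nothing.
It fails at once if the latch is forced round with a tab out (value of joint latch between 0.2 and 1.2 rad and value of joint any of tab_a, tab_b below 0.002 m).
It fails at once if the lid is forced open against the latch (value of joint lid above 0.12 rad and value of joint latch below 1 rad).
It fails at once if a cup or the bottle is pushed more than 30 mm or tipped (distance of any of espresso_cup_0, espresso_cup_1, wipe_bottle from where it was at the start of the episode above 0.03 m or angle between any of espresso_cup_0, espresso_cup_1, wipe_bottle's own z axis and vertical above 0.5 rad).
It also fails if it takes over 42 s, if anything falls off the work surface, if the arm or the gripper's body presses on something with over 40 N, if the wrist force passes 120 N, or if a joint passes its speed limit or range.

## Robot

A 6-joint arm with a two-finger parallel gripper is mounted at the origin on a cart in front of the work surface, level with it; the furniture and walls round the work are solid. World frame = base frame: x ahead of the robot, y to its left, z up, the work surface at z = 0. Lengths are in mm, angles in rad, forces in N, time in s.
With the tool pointing down it reaches from about 275 to 825 mm from the base axis. Payload 4.9 kg.
Tool frame: the origin (TCP) lies at the very end of the fingers, on their centre line; the grasp point (between the pads) lies 19 mm behind it; z points along the fingers, y is the direction in which the jaws open and shut (so a half turn about z gives the same grasp; the last joint's range is limited). The gripper opens to 85 mm and grips with 20 to 120 N. Pads are 22 mm wide; open, the fingers measure 114 mm over their backs; the gripper's body (76 mm by 85 mm) begins 54 mm behind the grasp point. The pads swing forward as they close: fully open they stand 13 mm farther back than shut.
Start: joints at [1.011, 0.326, -0.193, 1.052, 0, 1.437], TCP at [227.174, 500.91, 231.281] pointing down, gripper open.
Joint ranges: [-2.65, 2.65], [-0.97, 1.79], [-1.3, 1.35], [-1.93, 2.1], [-1.47, 1.37], [-3.14, 3.14]. Speed limits (rad/s): [2.57, 2.57, 3.14, 3.14, 3.14, 3.14].

## Interface

Orientations are given as [roll, pitch, yaw] about the fixed x, y, z axes, in that order (R = Rz(yaw) Ry(pitch) Rx(roll)).
In Python, from bench import bot, solve_ik, imaging gives the robot as it stands. Calls block until the motion is done:
- bot.move_ptp(position, orientation): joint-space move of the TCP to a pose.
- bot.movel(position, rot=None, max_speed=150, threshold=None): straight line of the TCP; rot=None keeps the orientation; max_speed is the mean speed in mm/s. With threshold (N) it stops when the force on the tool has changed by that much, and returns True; else False.
- bot.move_j(angles): joint-space move.
- bot.grip(opening, effort=None): opening from 0.0 (shut) to 1.0 (fully open); effort is the grip in N (None keeps the last); returns when the fingers have stopped.
- bot.dwell(seconds).
- solve_ik(position, orientation): joint angles nearest the present ones, or None.
- bot.get_state(): the state.
- imaging.capture(name): name is "scene" or "top" or "wrist"; returns the picture (400x640x3 uint8, blue, green, red); there is no depth.
- imaging.camera_model(name): a dict with "K" (3x3 intrinsics, pixels), "k1" (the pictures are not rectified: a ray, as slopes to the right and down, at radius r is drawn at 1 + k1 r^2 times it, then the intrinsics apply), "position" and "rotation" of the camera in the world. Camera axes: x right, y up, looking along -z (the intrinsics and any distortion apply to the point x, -y, -z); pixel columns grow to the right and rows downward; lengths in mm; the calibration is good to about 2 mm. A picture is of the moment at which its call begins: read the wrist's pose just before it. camera_model takes no time and is no camera call; for the wrist camera it gives the pose at the moment of the call.
A pose or a line that the arm cannot do raises bot.IKError and nothing moves.
- bot.sign_off(): hands the job in, once; it reports no verdict.
The state is a dict: "t": time; "qpos": joint angles; "joint_velocities": joint speeds; "effort": joint torques, N m; "tcp_pos": TCP position; "orientation": TCP orientation; "contact_force": force on the tool from outside, world axes, zero at the start; "wrist_torque": the same for the moment, N m; "opening": opening from 0.0 (shut) to 1.0 (fully open).
Only numpy, scipy, OpenCV 4.12 (cv2) and the standard library are available. Lean on these libraries where they do the work, as an engineer would, in place of code of your own. Each camera call takes 0.05 s, during which the arm holds its last target.

## Working session

There is one attempt and no reset: what is moved stays moved. The work goes in short steps, each a Python script; the robot and the scene stay as the last script left them, time stands still between calls to the robot, and variables do not carry over. Pictures are saved under pics/ and viewed, and the job is handed in when it is done.

```bash
ls; mkdir -p pics; python3 - <<'E'
from bench import bot, imaging
import cv2
for n in ("scene","top","wrist"):
    m=imaging.camera_model(n); print(n,m)
    cv2.imwrite(f"pics/{n}0.png",imaging.capture(n))
print(bot.get_state())
E
```

```text
pics
scene {'K': array([[505.22043566,   0.        , 315.54180643],
       [  0.        , 505.22043566, 198.04834854],
       [  0.        ,   0.        ,   1.        ]]), 'k1': -0.04688364033447891, 'position': array([-565.52790204, -792.10536532,  688.14869476]), 'rotation': array([ 1.11400576, -0.0184722 , -1.02435076])}
top {'K': array([[459.54634687,   0.        , 324.1654871 ],
       [  0.        , 459.54634687, 199.70317122],
       [  0.        ,   0.        ,   1.        ]]), 'k1': -0.05508122975413888, 'position': array([ 291.5456317 , -215.55814619, 1346.95156243]), 'rotation': array([ 0.14531364,  0.01102743, -1.57222222])}
wrist {'K': array([[341.14715869,   0.        , 312.91588258],
       [  0.        , 341.14715869, 198.033943  ],
       [  0.        ,   0.        ,   1.        ]]), 'k1': -0.05513164970896192, 'position': array([166.26190005, 528.9443793 , 373.47812902]), 'rotation': array([-0.27011245,  0.0024867 ,  1.14401371])}
{'t': 0.15, 'qpos': array([ 1.01077407e+00,  3.26766753e-01, -1.93340174e-01,  1.05203704e+00,
       -3.84536493e-06,  1.43662003e+00]), 'joint_velocities': array([-0.00032334, -0.00162796,  0.00258354,  0.00213038,  0.00014206,
        0.00126782]), 'effort': array([ 7.73185002e-04, -4.43703318e+01,  2.62665296e+01,  1.04820676e-02,
       -1.21332046e-04,  2.63734643e-05]), 'tcp_pos': array([226.93811221, 500.50469556, 230.69080198]), 'orientation': array([-3.14025662e+00, -1.76467805e-04,  2.71574658e+00]), 'contact_force': array([-0.40129027,  0.31531294,  0.2413901 ]), 'wrist_torque': array([0.02728197, 0.0173574 , 0.01265928]), 'opening': 0.9981138962031901}
```

View pics/scene0.png

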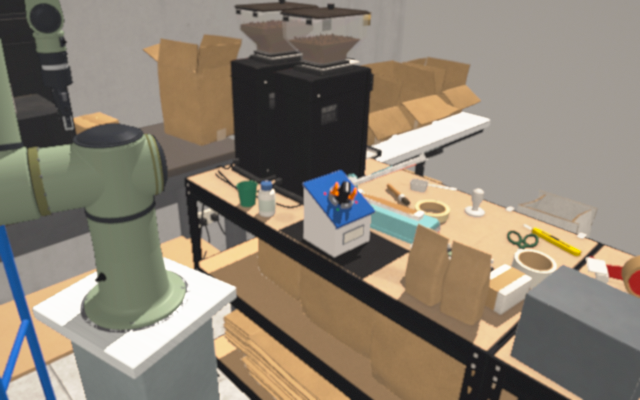

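View pics/top0.png

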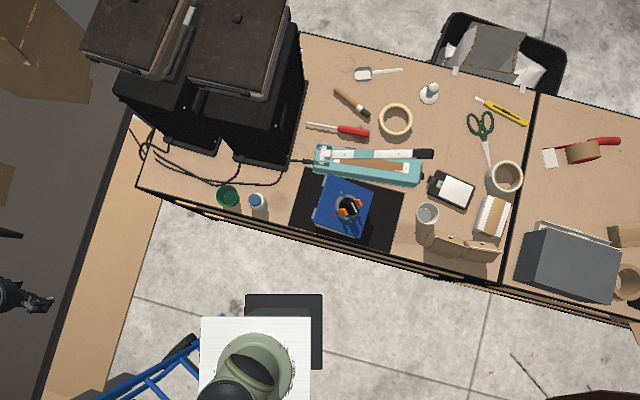

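View pics/wrist0.png

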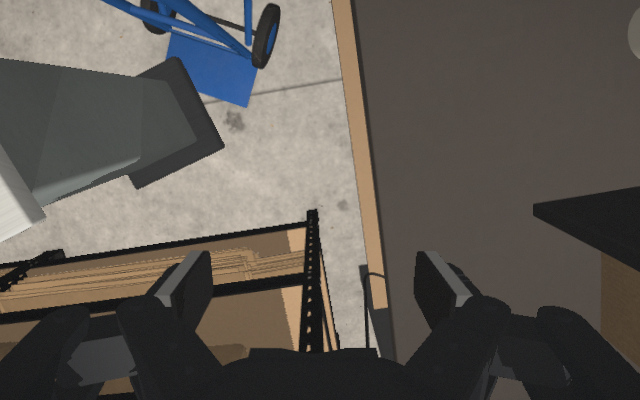

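The scene view shows the bin at about (338,215), with the green cup (247,193) and the bottle (267,198) to its left. In the top view the latch is at (348,207) and the white cup at (427,217). Next I'll zoom in.

```bash
cat > h.py <<'E'
import numpy as np, cv2
from scipy.spatial.transform import Rotation as R
def Rm(e): return R.from_euler('xyz',e).as_matrix()
def ray(m,px):
    K=m['K']; p=np.atleast_2d(np.array(px,float))
    d=np.stack([(p[:,0]-K[0,2])/K[0,0],(p[:,1]-K[1,2])/K[1,1]],1)
    u=d.copy()
    for _ in range(20): u=d/(1+m['k1']*(u**2).sum(1,keepdims=True))
    v=np.stack([u[:,0],-u[:,1],-np.ones(len(u))],1)@Rm(m['rotation']).T
    return np.array(m['position']),v/np.linalg.norm(v,axis=1,keepdims=True)
def proj(m,P):
    c=(np.atleast_2d(P)-m['position'])@Rm(m['rotation'])
    u=np.stack([c[:,0],-c[:,1]],1)/(-c[:,2:3])
    u=u*(1+m['k1']*(u**2).sum(1,keepdims=True))
    return u*np.diag(m['K'])[:2]+m['K'][:2,2]
def onz(m,px,z):
    o,v=ray(m,px); return o+v*((z-o[2])/v[:,2])[:,None]
def tri(ms,pxs):
    A=np.zeros((3,3));b=np.zeros(3);L=[]
    for m,p in zip(ms,pxs):
        o,v=ray(m,p);v=v[0];M=np.eye(3)-np.outer(v,v);A+=M;b+=M@o;L.append((o,v))
    X=np.linalg.solve(A,b)
    return X,[float(np.linalg.norm(np.cross(X-o,v))) for o,v in L]
E
python3 - <<'E'
import cv2,numpy as np
from h import *
from bench import imaging
a=cv2.imread('pics/scene0.png');b=cv2.imread('pics/top0.png')
cv2.imwrite('pics/z1.png',cv2.resize(a[160:260,290:390],None,fx=6,fy=6,interpolation=cv2.INTER_CUBIC))
cv2.imwrite('pics/z2.png',cv2.resize(b[160:260,290:410],None,fx=6,fy=6,interpolation=cv2.INTER_CUBIC))
for n,im in (('scene',a),('top',b)):
    hsv=cv2.cvtColor(im,cv2.COLOR_BGR2HSV)
    for nm,lo,hi in (('blue',(105,150,60),(125,255,255)),('orange',(3,170,150),(17,255,255))):
        k=cv2.inRange(hsv,lo,hi)
        nn,_,st,c=cv2.connectedComponentsWithStats(k)
        print(n,nm,[(st[i].tolist(),c[i].round(1).tolist()) for i in range(1,nn) if st[i,4]>8])
m=imaging.camera_model('top')
print(onz(m,[[348,207]],165),onz(m,[[227,195],[257,200],[427,212]],[64,96,64]))
E
```

```text
scene blue [([304, 170, 70, 57, 1381], [336.4, 199.0]), ([351, 184, 2, 6, 10], [351.4, 186.5]), ([0, 226, 55, 174, 2049], [20.3, 322.9])]
scene orange [([331, 184, 8, 12, 55], [335.1, 190.4]), ([348, 189, 8, 10, 38], [352.0, 194.3]), ([631, 270, 9, 7, 14], [634.8, 272.6]), ([629, 282, 11, 13, 20], [632.8, 289.4])]
top blue [([312, 173, 62, 66, 1895], [342.0, 205.9]), ([93, 339, 107, 61, 1420], [152.7, 375.7])]
top orange [([354, 199, 8, 7, 22], [358.3, 201.2]), ([338, 208, 10, 7, 35], [343.2, 210.8])]
[[ 445.24150739 -264.53643117  165.        ]] [[ 493.66727867   74.23746073   64.        ]
 [ 474.38263122  -16.71627946   96.        ]
 [ 443.51020826 -490.77141405   64.        ]]
```

```bash
sleep 1
```

```text
(no output)
```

View pics/z1.png

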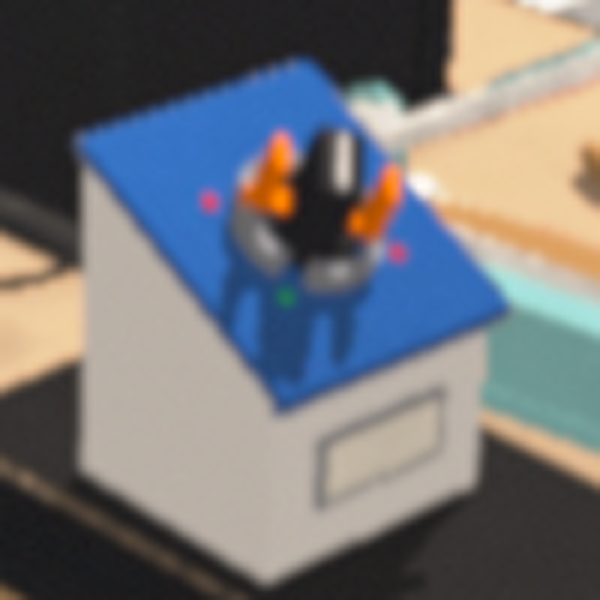

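View pics/z2.png

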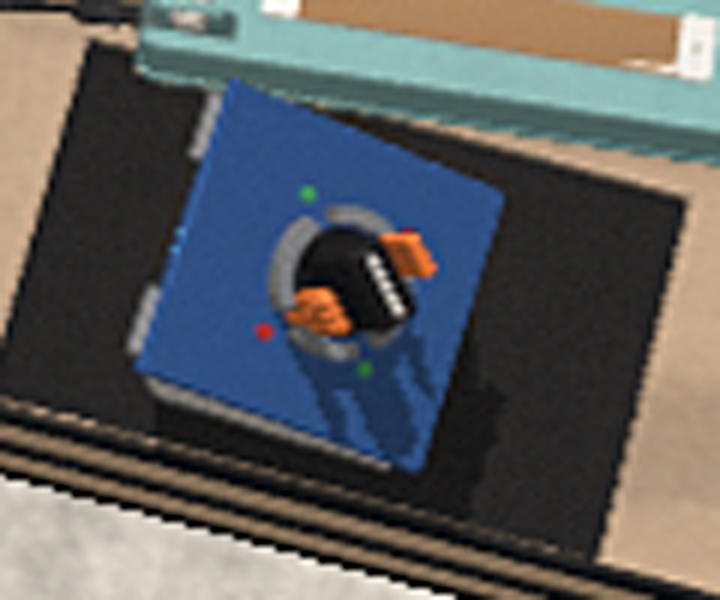

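```bash
cat > a.py <<'E'
from h import *
from bench import imaging
ms=imaging.camera_model('scene'); mt=imaging.camera_model('top')
s=lambda p,o:(np.array(p)+.5)/6-.5+o
so=np.array([290,160])
pt=dict(A=[(308,58),(233,80)],B=[(509,310),(502,188)],C=[(280,411),(418,472)],D=[(78,140),(135,370)],
 red1=[(210,202),(264,332)],green=[(287,297),(364,369)],ta=[(283,140),(305,318)],)
X={}
for k,(a,b) in pt.items():
    X[k],e=tri([ms,mt],[s(a,so),s(b,so)]); print(k,X[k].round(1),np.round(e,1))
A,B,C,D=[X[k] for k in 'ABCD']
print('len',np.linalg.norm(A-B),np.linalg.norm(C-D),'wid',np.linalg.norm(A-D),np.linalg.norm(B-C))
d=(A+D-B-C)/2; print('back dir yaw',np.arctan2(d[1],d[0]),'slope',np.degrees(np.arctan2(d[2],np.hypot(d[0],d[1]))))
w=A-D; print('hinge dir yaw',np.arctan2(w[1],w[0]))
w=B-C; print('front edge dir yaw',np.arctan2(w[1],w[0]))
print('centre',(A+B+C+D)/4)
E
python3 a.py
```

```text
A [ 535.2 -213.6  165.1] [0.5 0.5]
B [ 498.8 -336.4   90.3] [1.8 1.8]
C [ 368.2 -296.6   90.4] [1.2 1.2]
D [ 409.  -171.9  162.4] [0.6 0.6]
red1 [ 427.2 -227.   140.9] [0.3 0.3]
green [ 413.5 -272.3  115.1] [0.1 0.1]
ta [ 433.  -249.9  172.6] [6.2 6.2]
len 148.29861360041335 149.61623339266902 wid 132.95903407365697 136.4823417130029
back dir yaw 1.2683225422479627 slope 29.507897934712428
hinge dir yaw -0.31893238904418286
front edge dir yaw -0.2958913594052078
centre [ 452.81285257 -254.62018592  127.02353801]
```

```bash
cat > geo.py <<'E'
from h import *
yaw=1.265
foot=np.array([452.8,-254.6,127.3])
def frame(th=0):
    # lid frame axes columns x,y,z at lid angle th
    b=R.from_euler('z',yaw)*R.from_euler('y',np.radians(-28)+th)
    # Ry(-28deg): x axis -> (cos,0,sin) i.e. rises to back
    return b.as_matrix()
F0=frame()
hinge=foot+F0[:,0]*75-F0[:,2]*7
def pose(th,lat,h,half=0,perp=0):
    """TCP pose: h above lid upper face, jaw (tool y) along latch x (perp: +90deg)"""
    F=frame(th)
    p=hinge+F@np.array([-75,0,7+h])
    # latch x at lat: along hinge y rotated by lat-0.698 
    a=lat-np.radians(40)+np.pi/2+half*np.pi+perp*np.pi/2   # angle from lid x
    yv=F@np.array([np.cos(a),np.sin(a),0]); zv=-F[:,2]; xv=np.cross(yv,zv)
    return p,R.from_matrix(np.stack([xv,yv,zv],1)).as_euler('xyz')
E
python3 - <<'E'
from geo import *
from bench import *
print(F0.round(3),hinge.round(1))
q0=bot.get_state()['qpos']
for half in(0,1):
  for lat in (0,.7,1.42):
    for h in (14,100):
      q=solve_ik(*pose(0,lat,h,half)); print('turn',half,lat,h,None if q is None else np.round(q,2))
for perp in (-1,1):
  for th in (0,.4,.8,.95,1.1):
    for h in (14,100):
      q=solve_ik(*pose(th,1.396,h,0,perp)); print('lift',perp,th,h,None if q is None else np.round(q,2))
mt=imaging.camera_model('top');ms=imaging.camera_model('scene')
print(onz(mt,[[290,168],[235,155]],0), tri([ms,mt],[(368,68),(292,2)]),tri([ms,mt],[(275,65),(187,95)]))
E
```

```text
[[ 0.266 -0.954 -0.141]
 [ 0.842  0.301 -0.448]
 [ 0.469  0.     0.883]] [ 473.7 -188.3  156.3]
turn 0 0 14 [-0.9   0.53 -0.23  1.1   0.4  -1.53]
turn 0 0 100 [-0.96  0.5  -0.07  1.31  0.38 -1.59]
turn 0 0.7 14 [-0.9   0.53 -0.23  1.1   0.4  -2.23]
turn 0 0.7 100 [-0.96  0.5  -0.07  1.31  0.38 -2.29]
turn 0 1.42 14 [-0.9   0.53 -0.23  1.1   0.4  -2.95]
turn 0 1.42 100 [-0.96  0.5  -0.07  1.31  0.38 -3.01]
turn 1 0 14 [-0.9   0.53 -0.23  1.1   0.4   1.61]
turn 1 0 100 [-0.96  0.5  -0.07  1.31  0.38  1.56]
turn 1 0.7 14 [-0.9   0.53 -0.23  1.1   0.4   0.91]
turn 1 0.7 100 [-0.96  0.5  -0.07  1.31  0.38  0.86]
turn 1 1.42 14 [-0.9   0.53 -0.23  1.1   0.4   0.19]
turn 1 1.42 100 [-0.96  0.5  -0.07  1.31  0.38  0.14]
lift -1 0 14 [-0.9   0.53 -0.23  1.1   0.4  -1.35]
lift -1 0 100 [-0.96  0.5  -0.07  1.31  0.38 -1.41]
lift -1 0.4 14 [-0.72  0.34 -0.34  0.93  0.08 -1.11]
lift -1 0.4 100 [-0.73  0.28 -0.19  1.13  0.08 -1.12]
lift -1 0.8 14 [-0.47  0.28 -0.39  0.85 -0.31 -0.87]
lift -1 0.8 100 [-0.42  0.22 -0.25  1.07 -0.31 -0.81]
lift -1 0.95 14 [-0.37  0.29 -0.39  0.86 -0.46 -0.77]
lift -1
[... 251 characters left out ...]
.73]
lift 1 0.4 14 [-0.72  0.34 -0.34  0.93  0.08  2.03]
lift 1 0.4 100 [-0.73  0.28 -0.19  1.13  0.08  2.02]
lift 1 0.8 14 [-0.47  0.28 -0.39  0.85 -0.31  2.27]
lift 1 0.8 100 [-0.42  0.22 -0.25  1.07 -0.31  2.33]
lift 1 0.95 14 [-0.37  0.29 -0.39  0.86 -0.46  2.37]
lift 1 0.95 100 [-0.3   0.25 -0.24  1.09 -0.46  2.45]
lift 1 1.1 14 [-0.28  0.33 -0.38  0.88 -0.61  2.48]
lift 1 1.1 100 [-0.18  0.3  -0.23  1.13 -0.61  2.59]
[[585.03246018 -98.72616205   0.        ]
 [625.95144826  68.10166792   0.        ]] (array([ 894.88689353, -119.03188192,  363.41827079]), [13.406616685899388, 13.40661668589927]) (array([670.73053373,  97.45213656, 380.7536131 ]), [2.6491444119895045, 2.649144411989366])
```

```bash
python3 - <<'E'
from geo import *
from bench import *
q=bot.get_state()['qpos'].copy()
a=solve_ik([200,340,330],[3.1416,0,2.5]); print(np.round(a,2))
b=np.array(a); b[0]=-0.6; 
bot.move_j(a); bot.move_j(b); print(bot.get_state()['tcp_pos'])
p,o=pose(0,0,130,1)
bot.move_ptp(p,o)
s=bot.get_state();print(s['t'],s['tcp_pos'],p,o,s['orientation'],s['qpos'])
import pickle
for i,(lat,h) in enumerate([(0,130),(0,60)]):
    if i: bot.movel(pose(0,lat,h,1)[0],max_speed=100)
    bot.dwell(.2)
    m=imaging.camera_model('wrist'); im=imaging.capture('wrist')
    cv2.imwrite(f'pics/w{i}.png',im); pickle.dump(m,open(f'pics/w{i}.pkl','wb'))
print(bot.get_state()['t'])
E
```

```text
[ 0.85 -0.02 -0.36  1.24 -0.    1.49]
[ 361.66926242 -157.46770159  329.85334812]
3.6417 [ 434.66707981 -311.93967433  242.18818083] [ 434.42636422 -312.79990957  242.08318707] [-2.81226283 -0.36787785  0.50505903] [-2.81163023 -0.36795456  0.50618413] [-0.97598257  0.49888866 -0.00721609  1.38478015  0.37647694  1.53600115]
4.9917
```

```bash
sleep 1
```

```text
(no output)
```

View pics/w0.png

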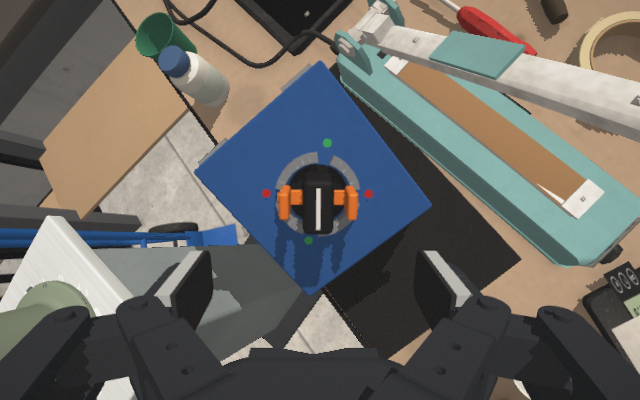

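View pics/w1.png

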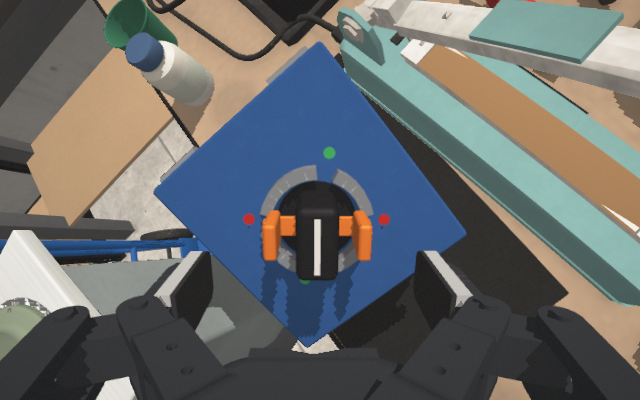

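Both wrist views show the latch with its orange tabs in line with the red dots (w1: 249,219 and 384,219) and level across the jaws. The green dots are at (329,153) and (305,279). I'll triangulate the dots, tabs and lid corners from these two places.

```bash
cat > det.py <<'E'
from geo import *
import pickle
def blobs(im,lo,hi,amin=8,roi=(150,30,480,340)):
    k=cv2.inRange(cv2.cvtColor(im,cv2.COLOR_BGR2HSV),lo,hi); z=np.zeros_like(k); x0,y0,x1,y1=roi; z[y0:y1,x0:x1]=k[y0:y1,x0:x1]
    n,_,st,c=cv2.connectedComponentsWithStats(z)
    return [(c[i],st[i]) for i in range(1,n) if st[i,4]>=amin]
RED=((170,120,100),(179,255,255));RED2=((0,120,100),(3,255,255)); GRN=((45,80,60),(80,255,255)); ORG=((6,160,120),(20,255,255)); BLU=((100,130,40),(125,255,255))
E
python3 - <<'E'
from det import *
M=[];I=[]
for i in (0,1):
    im=cv2.imread(f'pics/w{i}.png');M.append(pickle.load(open(f'pics/w{i}.pkl','rb')));I.append(im)
    for n,c in (('R',RED),('R2',RED2),('G',GRN),('O',ORG),('B',BLU)):
        print(i,n,[(b.round(1).tolist(),s.tolist()) for b,s in blobs(im,*c)])
    k=cv2.inRange(cv2.cvtColor(im,cv2.COLOR_BGR2HSV),*BLU)
    cs=max(cv2.findContours(k,cv2.RETR_EXTERNAL,2)[0],key=cv2.contourArea)
    print(cv2.approxPolyDP(cv2.convexHull(cs),8,True)[:,0].tolist())
E
```

```text
0 R [([369.2, 191.3], [365, 190, 8, 5, 10]), ([367.6, 196.4], [365, 195, 7, 3, 8])]
0 R2 [([265.9, 192.9], [263, 190, 7, 7, 37]), ([368.3, 193.5], [365, 191, 7, 6, 34])]
0 G [([167.9, 41.2], [150, 30, 46, 30, 801]), ([326.7, 142.5], [323, 139, 8, 8, 56]), ([308.0, 240.0], [304, 237, 9, 7, 47])]
0 O [([288.0, 200.2], [278, 186, 24, 34, 540]), ([347.1, 200.5], [334, 186, 24, 34, 491])]
0 B [([312.7, 177.5], [195, 61, 237, 235, 22810]), ([342.0, 176.1], [332, 167, 17, 18, 35]), ([290.3, 178.5], [287, 172, 9, 13, 21]), ([338.8, 214.1], [334, 209, 10, 10, 17]), ([296.1, 214.8], [292, 210, 11, 10, 19]), ([200.1, 236.7], [150, 225, 88, 21, 1111])]
[[320, 61], [431, 205], [309, 295], [195, 170]]
1 R []
1 R2 [([248.4, 218.8], [244, 215, 10, 9, 71]), ([383.7, 219.1], [379, 215, 10, 9, 73])]
1 G [([163.2, 35.3], [150, 30, 27, 15, 236]), ([328.9, 152.4], [323, 147, 12, 12, 105]), ([304.3, 281.1], [300, 279, 10, 5, 35])]
1 O [([275.7, 232.1], [262, 211, 34, 49, 1047]), ([357.6, 232.5], [339, 211, 33, 50, 1061])]
1 B [([306.7, 193.3], [150, 42, 316, 298, 38798]), ([280.8, 200.1], [275, 187, 19, 23, 53]), ([351.4, 199.7], [341, 188, 17, 22, 64]), ([346.1, 244.3], [339, 237, 13, 15, 28]), ([287.2, 245.8], [282, 239, 14, 14, 32])]
[[465, 231], [307, 346], [54, 256], [41, 241], [318, 42]]
```

```bash
python3 - <<'E'
from det import *
from bench import imaging
ms=imaging.camera_model('scene'); mt=imaging.camera_model('top')
M=[pickle.load(open(f'pics/w{i}.pkl','rb')) for i in (0,1)]
s=lambda p:(np.array(p)+.5)/6-.5+np.array([290,160])
pt={'red1':[(265.9,193.2),(248.4,218.8),s((210,202)),s((264,332))],
'red2':[(368.6,193.4),(383.7,219.1),s((400,254))],
'grnFront':[(308,240),None,s((287,297)),s((364,369))],
'grnBack':[(326.7,142.5),(328.9,152.4),None,s((308,194))],
'A':[(320,61),(318,42),s((308,58)),s((233,80))],
'B':[(431,205),(465.5,231),s((509,310)),s((502,188))],
'C':[(309,295),(307,346),s((280,411)),s((418,472))],
'D':[(195,170),(154,190),s((78,140)),s((135,370))]}
X={}
for k,v in pt.items():
    mm=[m for m,p in zip(M+[ms,mt],v) if p is not None]; pp=[p for p in v if p is not None]
    X[k],e=tri(mm,pp); print(k,X[k].round(1),np.round(e,1), 'wrist only',tri(mm[:2],pp[:2])[0].round(1))
A,B,C,D=[X[k] for k in 'ABCD']
print('corner ctr',(A+B+C+D)/4,'red mid',(X['red1']+X['red2'])/2,'grn mid',(X['grnFront']+X['grnBack'])/2)
d=(A+D-B-C)/2;print(np.arctan2(d[1],d[0]),np.degrees(np.arctan2(d[2],np.hypot(*d[:2]))),np.linalg.norm(d))
w=(A+B-C-D)/2;print(np.arctan2(w[1],w[0])+np.pi/2,np.linalg.norm(w),w)
for k in X: print(k,(F0.T@(X[k]-foot)).round(1))
# predict in wrist images with current geometry (lid face z=0): dots radius?
for i,m in enumerate(M): print(i,proj(m,[foot,hinge+F0@np.array([-75,0,7+44])]+[foot+F0@np.array([x,y,0]) for x in(75,-75) for y in(68,-68)]).round(1).tolist())
E
```

```text
red1 [ 428.9 -225.9  140.1] [0.9 1.1 0.2 2. ] wrist only [ 429.6 -225.1  140. ]
red2 [ 477.1 -290.9  113.6] [0.4 0.6 0.9] wrist only [ 476.9 -290.5  114.2]
grnFront [ 414.4 -271.6  114.5] [1.2 0.1 1.1] wrist only [ 415.2 -270.9  114.1]
grnBack [ 490.2 -246.6  144.3] [0.9 1.  1.9] wrist only [ 491.4 -244.8  140.3]
A [ 536.6 -213.2  164.9] [1.  0.8 0.9 1.3] wrist only [ 536.9 -214.   166.8]
B [ 499.4 -336.1   89.9] [0.3 0.9 1.7 2. ] wrist only [ 499.9 -336.    87. ]
C [ 369.4 -295.6   89.4] [1.2 0.4 0.8 2.1] wrist only [ 371.8 -295.5   94.2]
D [ 411.1 -170.6  161.4] [1.7 1.  0.6 2.5] wrist only [ 414.5 -175.8  168.8]
corner ctr [ 454.13163656 -253.87532271  126.38164068] red mid [ 452.97729822 -258.37324527  126.86367355] grn mid [ 452.28160382 -259.07762598  129.39048086]
1.2626095782546805 29.482225305770918 149.36657737098346
1.2565490470916967 134.34376159705164 [127.75078196 -41.52117658   1.99396171]
red1 [23.9 31.4  1.9]
red2 [-30.5 -34.1   0.7]
grnFront [-30.5  31.5   1.8]
grnBack [ 24.7 -33.2   6.1]
A [ 74.8 -67.4   2.8]
B [-73.8 -69.   -3.2]
C [-74.5  67.2  -3.4]
D [75.6 65.  -1.6]
0 [[313.8, 191.6], [314.1, 207.2], [191.7, 175.1], [319.4, 61.8], [309.1, 299.1], [432.4, 207.6]]
1 [[311.9, 216.6], [311.9, 244.5], [151.2, 195.7], [318.7, 43.4], [306.7, 350.8], [467.0, 236.4]]
```

```bash
sed -i 's/^yaw=.*/yaw=1.262/; s/^F0=frame()/F0=frame(); foot=foot+F0@np.array([-3.2,-1.1,0.5])/' geo.py; python3 - <<'E'
from geo import *
from bench import *
import pickle
print(foot.round(1))
p,o=pose(0,0,30,1); bot.movel(p,o,max_speed=80); bot.dwell(.2)
m=imaging.camera_model('wrist');im=imaging.capture('wrist');cv2.imwrite('pics/w2.png',im);pickle.dump(m,open('pics/w2.pkl','wb'))
s=bot.get_state();print(s['t'],s['tcp_pos'],p,s['contact_force'])
tz=Rm(s['orientation'])[:,2]; print(proj(m,[s['tcp_pos'],s['tcp_pos']-19*tz]),proj(m,[foot]))
cv2.imwrite('pics/t2.png',cv2.resize(imaging.capture('scene')[120:270,260:420],None,fx=4,fy=4,interpolation=cv2.INTER_CUBIC))
E
```

```text
[ 452.9 -257.8  126.2]
5.7667 [ 448.80589907 -271.6771287   153.12788741] [ 448.63760502 -271.26769341  152.72759258] [-0.5216078  -0.06345979 -0.12043009]
[[312.67236044 258.91332477]
 [312.70260715 279.48527463]] [[312.05285936 234.47513567]]
```

```bash
sleep 1
```

```text
(no output)
```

View pics/w2.png

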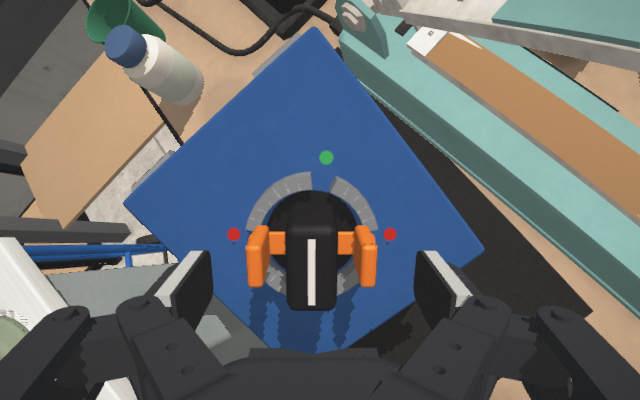

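View pics/t2.png

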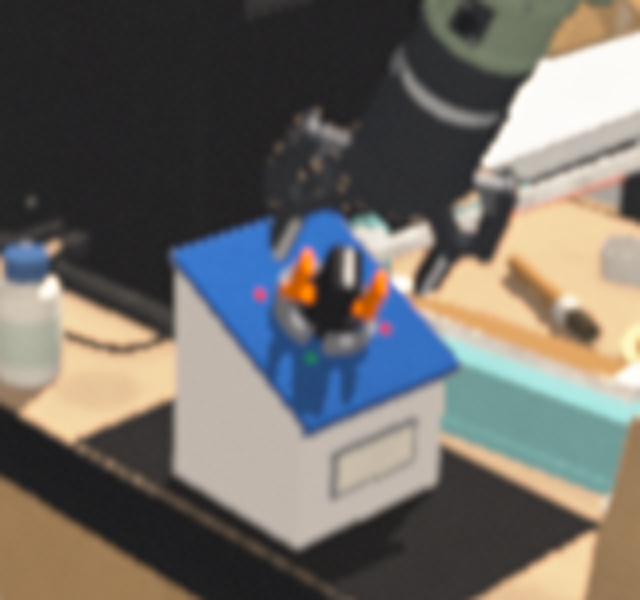

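The pads (inner edges at 213 and 416) are centred on the hub stripe (312), and the tabs at (258,258) and (367,258) are level. I'll go down and squeeze.

```bash
python3 - <<'E'
from geo import *
from bench import *
p,o=pose(0,0,14,1); print(bot.movel(p,o,max_speed=40,threshold=12)); 
print(bot.get_state()['contact_force'])
bot.grip(0.55,25); s=bot.get_state(); print(s['opening'],s['contact_force'],s['tcp_pos'],p)
bot.grip(0.40,30); bot.dwell(.3); s=bot.get_state(); print(s['opening'],s['contact_force'],s['wrist_torque'],s['tcp_pos'],s['t'])
cv2.imwrite('pics/w3.png',imaging.capture('wrist'))
E
```

```text
False
[-0.8288473  -0.56895062 -0.6553341 ]
0.5554947935700744 [-1.59912104 -2.42171295  5.84968352] [ 451.11797889 -264.77789932  139.16268445] [ 450.92045456 -264.11144395  138.6004311 ]
0.45328712789247744 [-4.72238722 -1.83453446 12.6506177 ] [0.45112407 0.71257348 0.46715392] [ 450.64647165 -264.494578    140.01662843] 7.3917
```

```bash
sleep 1
```

```text
(no output)
```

View pics/w3.png

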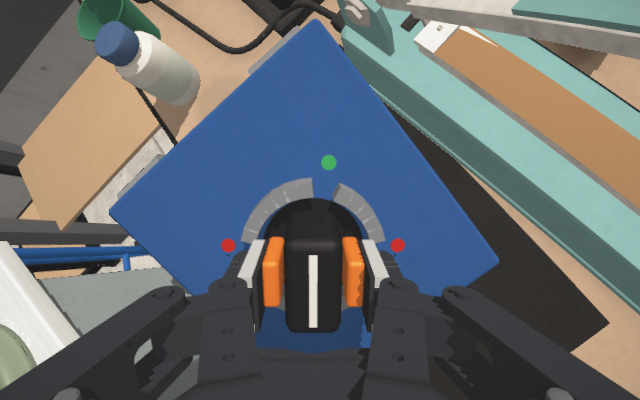

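```bash
python3 - <<'E'
from geo import *
from bench import *
for lat in np.arange(.14,1.45,.14):
    bot.move_j(solve_ik(*pose(0,lat,15,1)))
    s=bot.get_state(); print(round(lat,2),round(s['t'],2),round(s['opening'],3),s['contact_force'].round(1),s['wrist_torque'].round(2),round(s['qpos'][5],3))
    if np.linalg.norm(s['contact_force'])>40: print('stop');break
cv2.imwrite('pics/w4.png',imaging.capture('wrist'))
E
```

```text
0.14 7.7 0.448 [-3.  -0.7  8.2] [0.22 0.52 0.34] 1.475
0.28 7.96 0.45 [-2.8 -1.3  8.8] [0.22 0.54 0.36] 1.335
0.42 8.22 0.45 [-3.3 -1.7  8.4] [0.14 0.52 0.41] 1.195
0.56 8.47 0.443 [-3.5 -0.8  9. ] [0.18 0.47 0.34] 1.055
0.7 8.73 0.451 [-2.5 -1.6  8.4] [0.08 0.44 0.39] 0.915
0.84 8.99 0.448 [-2.9 -1.1  7.6] [0.13 0.47 0.32] 0.775
0.98 9.25 0.448 [-2.7 -1.2  8.6] [0.12 0.41 0.37] 0.635
1.12 9.51 0.448 [-3.  -1.1  7.6] [0.05 0.41 0.35] 0.495
1.26 9.77 0.452 [-2.5 -0.7  7.1] [0.17 0.4  0.34] 0.355
1.4 10.03 0.446 [-2.5 -1.7  8.1] [0.19 0.35 0.26] 0.215
```

```bash
sleep 1
```

```text
(no output)
```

View pics/w4.png

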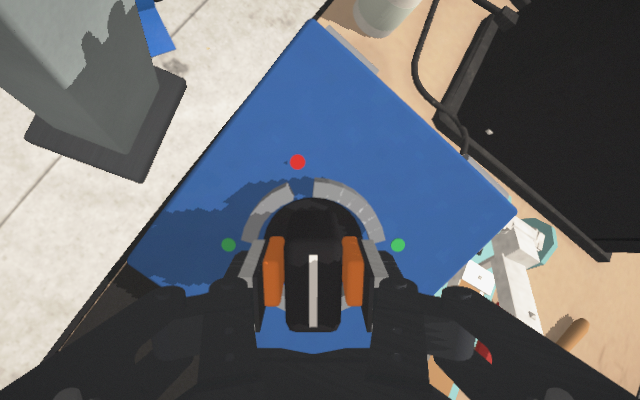

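The tabs now line up with the green dots at (228,244) and (397,244). I'll press on slightly to the stop, then let go.

```bash
python3 - <<'E'
from geo import *
from bench import *
for lat in (1.43,1.46):
    bot.move_j(solve_ik(*pose(0,lat,15,1))); bot.dwell(.2)
    s=bot.get_state(); print(lat,round(s['opening'],3),s['contact_force'].round(1),s['wrist_torque'].round(2),round(s['qpos'][5],3))
bot.grip(0.6); bot.grip(1.0); bot.dwell(.4)
p,o=pose(0,1.46,60,1); bot.movel(p,o,max_speed=120); bot.dwell(.2)
s=bot.get_state(); print(s['t'],s['contact_force'])
cv2.imwrite('pics/w5.png',imaging.capture('wrist'))
E
```

```text
1.43 0.45 [-1.6 -1.4  9.1] [ 0.14  0.54 -0.33] 0.187
1.46 0.447 [-1.5 -0.7  7.7] [ 0.23  0.62 -0.74] 0.158
12.825 [-0.02144698  0.32829429 -0.92877749]
```

```bash
sleep 1
```

```text
(no output)
```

View pics/w5.png

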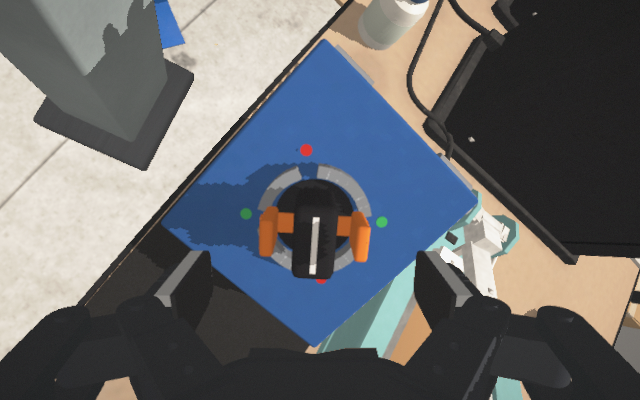

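Torque reversed at the stop. The tabs' outer edges are now 112 px apart, against 110 px at the same height before squeezing, so both are out and lined up with the green dots. Next I'll grip the hub across its 40 mm faces, which leaves the tabs untouched.

```bash
python3 - <<'E'
from geo import *
from bench import *
p,o=pose(0,1.396,60,0,-1); q=solve_ik(p,o); print(np.round(q,2)); bot.move_j(q); 
p,o=pose(0,1.396,16,0,-1); print(bot.movel(p,o,max_speed=60,threshold=12)); bot.dwell(.1)
cv2.imwrite('pics/w6.png',imaging.capture('wrist'))
s=bot.get_state(); print(s['t'],s['contact_force'])
E
```

```text
[-0.94  0.52 -0.14  1.21  0.39 -1.39]
False
15.2583 [0.1237244  0.79794818 0.84269407]
```

```bash
sleep 1
```

```text
(no output)
```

View pics/w6.png

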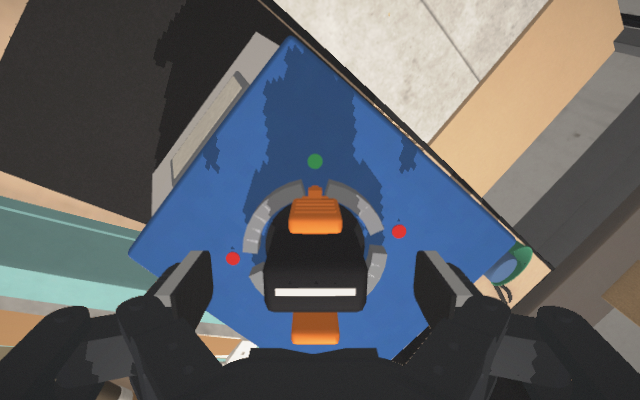

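The hub (265–367 px) is centred between the pads and the tabs are well clear of them. Now grip and lift along the hinge arc.

```bash
python3 - <<'E'
from geo import *
from bench import *
bot.grip(0.3,50); bot.dwell(.2); s=bot.get_state(); print(s['opening'],s['contact_force'],s['wrist_torque'])
for th in np.arange(.06,1.03,.08):
    bot.movel(*pose(th,1.396,16,0,-1),max_speed=40)
    s=bot.get_state(); f=np.linalg.norm(s['contact_force']); print(round(th,2),round(s['t'],2),round(s['opening'],3),s['contact_force'].round(1),s['wrist_torque'].round(2))
    if f>45: print('stop');break
cv2.imwrite('pics/w7.png',imaging.capture('wrist'))
cv2.imwrite('pics/s7.png',cv2.resize(imaging.capture('scene')[120:270,240:440],None,fx=4,fy=4,interpolation=cv2.INTER_CUBIC))
E
```

```text
0.4605508062281453 [-3.65874605 -0.09431545  6.16197363] [0.13309323 0.46234387 0.23534705]
0.06 16.21 0.464 [-2.9 -1.   3.7] [-0.12  0.62  0.18]
0.14 16.52 0.46 [-3.5  0.2  3. ] [-0.21  0.69  0.19]
0.22 16.82 0.462 [-4.8 -0.9  3.9] [-0.15  0.75  0.2 ]
0.3 17.13 0.458 [-4.8 -1.   4. ] [-0.29  0.9   0.07]
0.38 17.44 0.458 [-4.8 -2.6  4.2] [-0.35  0.97  0.03]
0.46 17.75 0.459 [-4.8 -1.8  4.2] [-0.45  0.95 -0.06]
0.54 18.06 0.457 [-5.5 -2.3  4.5] [-0.51  1.   -0.12]
0.62 18.37 0.462 [-4.8 -3.   4.1] [-0.67  1.01 -0.21]
0.7 18.68 0.457 [-5.4 -3.5  4.8] [-0.78  0.94 -0.27]
0.78 18.98 0.462 [-6.1 -4.4  5.1] [-0.85  0.93 -0.26]
0.86 19.29 0.46 [-5.4 -4.7  4.5] [-0.95  0.9  -0.34]
0.94 19.6 0.462 [-4.9 -5.1  5.2] [-1.07  0.91 -0.39]
1.02 19.91 0.459 [-6.1 -5.   7.7] [-1.14  0.92 -0.38]
```

```bash
sleep 1
```

```text
(no output)
```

View pics/w7.png

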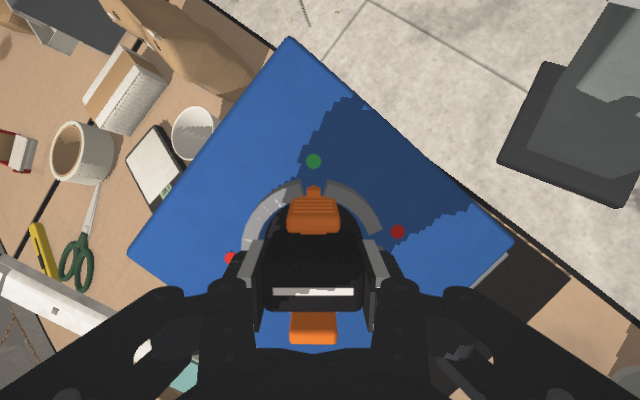

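View pics/s7.png

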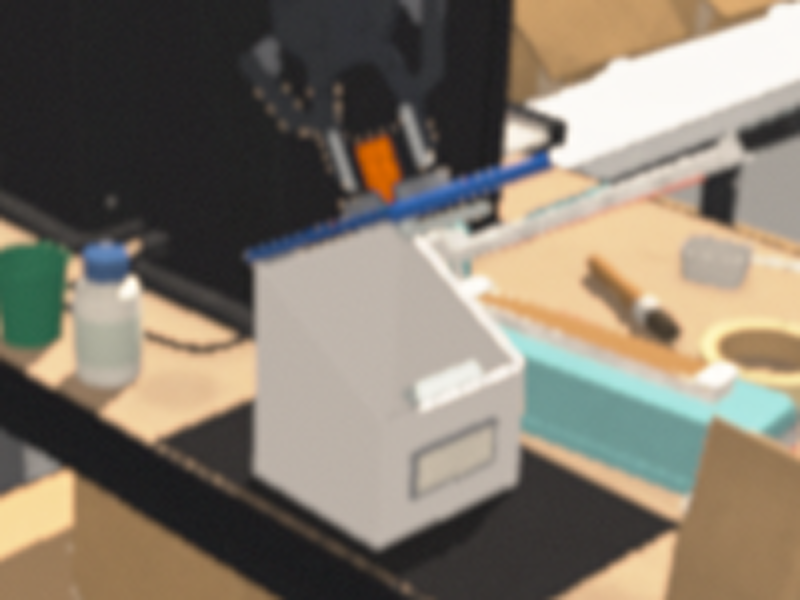

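The lid is raised to about 1.0 rad with the latch and tabs unchanged. I'll let go, back off along the latch axis and check.

```bash
python3 - <<'E'
from geo import *
from bench import *
import pickle
bot.grip(0.6);bot.grip(1.0);bot.dwell(.2)
bot.movel(*pose(1.02,1.396,60,0,-1),max_speed=100); 
bot.movel(*pose(1.02,1.396,110,0,-1),max_speed=100);bot.dwell(.4)
s=bot.get_state();print(s['t'],s['contact_force'])
m=imaging.camera_model('wrist');cv2.imwrite('pics/w8.png',imaging.capture('wrist'));pickle.dump(m,open('pics/w8.pkl','wb'))
cv2.imwrite('pics/s8.png',cv2.resize(imaging.capture('scene')[120:270,240:440],None,fx=4,fy=4,interpolation=cv2.INTER_CUBIC))
cv2.imwrite('pics/top8.png',imaging.capture('top'))
for th in (.8,.9,1.02):
  F=frame(th); print(th,proj(m,[hinge+F@np.array([x,y,7]) for x in(0,-150) for y in(68,-68)]).round(0).tolist())
E
```

```text
22.5667 [ 0.14716584  0.45470045 -1.14980931]
0.8 [[443.0, 188.0], [328.0, 308.0], [298.0, 63.0], [199.0, 191.0]]
0.9 [[444.0, 189.0], [329.0, 308.0], [295.0, 59.0], [191.0, 194.0]]
1.02 [[444.0, 190.0], [329.0, 309.0], [293.0, 55.0], [183.0, 200.0]]
```

```bash
sleep 1
```

```text
(no output)
```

View pics/w8.png

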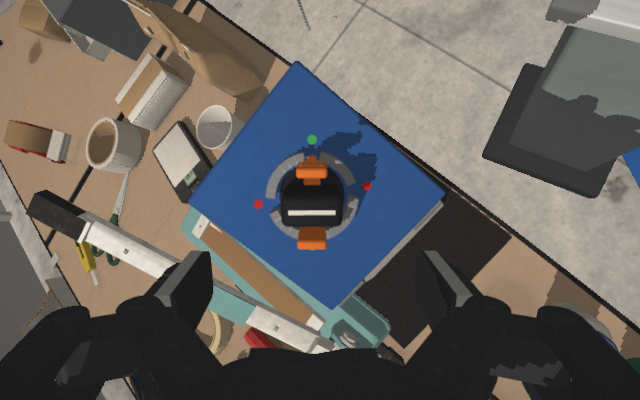

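View pics/s8.png

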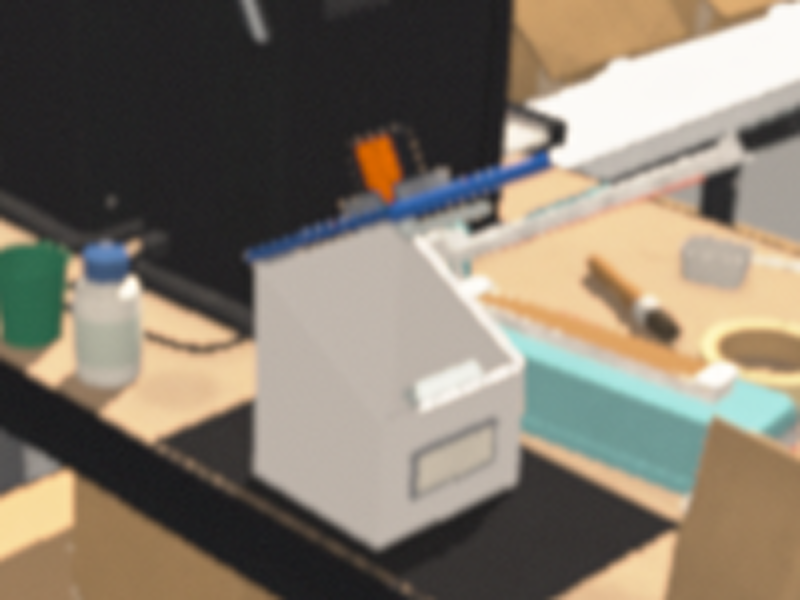

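View pics/top8.png

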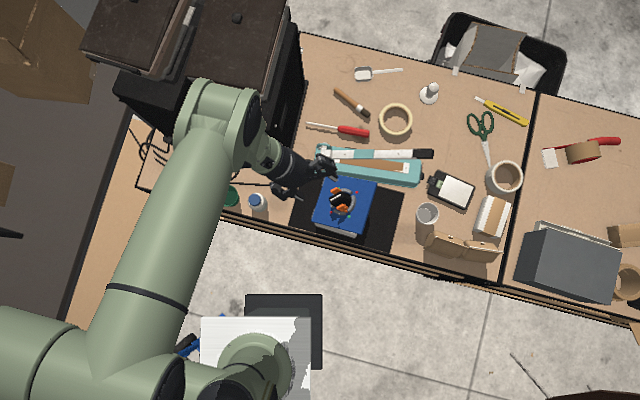

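```bash
python3 - <<'E'
from det import *
from bench import *
mt=imaging.camera_model('top');mw=pickle.load(open('pics/w8.pkl','rb'))
H=[]
for f in ('w8','top8'):
    im=cv2.imread(f'pics/{f}.png');k=cv2.inRange(cv2.cvtColor(im,cv2.COLOR_BGR2HSV),*BLU)
    cs=[c for c in cv2.findContours(k,cv2.RETR_EXTERNAL,2)[0] if cv2.contourArea(c)>700 and 180<c[:,0,0].mean()<420 and c[:,0,1].mean()<320]
    h=cv2.convexHull(max(cs,key=cv2.contourArea)); e=2
    while len(cv2.approxPolyDP(h,e,True))>4:e+=.5
    c=cv2.approxPolyDP(h,e,True)[:,0]; H.append(c); print(f,c.tolist())
# match by nearest projection of predicted corners
for th in(1.0,):
  F=frame(th)
  P=[hinge+F@np.array([x,y,7]) for x in(0,-150) for y in(68,-68)]
  X=[]
  for p in P:
    w=min(H[0],key=lambda c:np.linalg.norm(c-proj(mw,p)[0])); t=min(H[1],key=lambda c:np.linalg.norm(c-proj(mt,p)[0]))
    x,e=tri([mw,mt],[w,t]); X.append(x); print(w,t,x.round(1),np.round(e,1),p.round(1))
d=(X[2]+X[3]-X[0]-X[1])/2; print('lid angle',np.arctan2(d[2],np.hypot(*d[:2]))+np.radians(28))
s=bot.get_state(); print(s['qpos'].round(3),s['effort'].round(1),s['contact_force'].round(2))
p=s['tcp_pos']+[0,0,80]; bot.movel(p,max_speed=120); bot.dwell(.5)
s=bot.get_state(); print(s['t'],s['contact_force'].round(2),np.abs(s['joint_velocities']).max())
a=cv2.imread('pics/top0.png');b=imaging.capture('top');cv2.imwrite('pics/top9.png',b)
for im in(a,b): print(*[tuple(im[y-12:y+12,x-12:x+12].mean((0,1)).round(0)) for x,y in((227,195),(257,200),(427,215))])
cv2.imwrite('pics/s9.png',cv2.resize(np.hstack([cv2.imread('pics/scene0.png')[120:270,220:400],imaging.capture('scene')[120:270,220:400]]),None,fx=2.2,fy=2.2))
cv2.imwrite('pics/t9.png',cv2.resize(np.vstack([a[150:260,200:460],b[150:260,200:460]]),None,fx=2.5,fy=2.5))
E
```

```text
w8 [[295, 61], [444, 191], [333, 308], [188, 202]]
top8 [[326, 176], [376, 183], [361, 234], [311, 221]]
[444 191] [311 221] [ 410.6 -168.2  150.2] [0.1 0.1] [ 410.3 -167.7  161.4]
[333 308] [326 176] [ 528.  -205.2  178.2] [4.1 4.1] [ 539.9 -209.   161.4]
[295  61] [361 234] [ 371.3 -293.3  228.3] [0.7 0.7] [ 370.5 -292.3  234.8]
[188 202] [376 183] [ 498.7 -330.8  232.5] [2.9 2.9] [ 500.1 -333.7  234.8]
lid angle 0.9598296759529114
[-0.238  0.269 -0.217  1.126 -0.53  -0.616] [ -0.  -41.2  26.2   0.3  -1.6  -0. ] [-0.67  1.35 -1.04]
24.0333 [-0.03  0.06 -0.05] 0.0015525032343937342
(np.float64(73.0), np.float64(92.0), np.float64(74.0)) (np.float64(135.0), np.float64(145.0), np.float64(156.0)) (np.float64(136.0), np.float64(148.0), np.float64(158.0))
(np.float64(70.0), np.float64(87.0), np.float64(68.0)) (np.float64(132.0), np.float64(142.0), np.float64(153.0)) (np.float64(133.0), np.float64(145.0), np.float64(155.0))
```

```bash
sleep 1
```

```text
(no output)
```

View pics/s9.png

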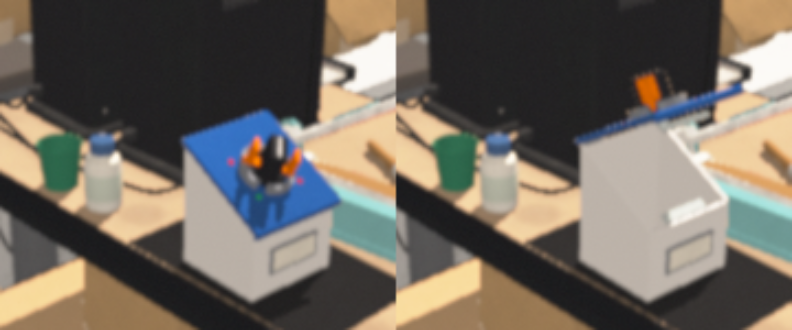

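View pics/t9.png

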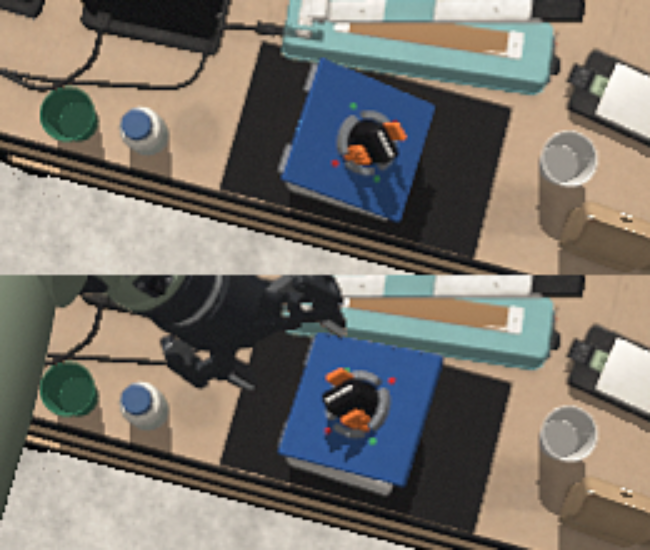

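Lid at about 0.96–1.0 rad, tabs at the green dots and out, cups and bottle in their original places, gripper clear.

```bash
python3 -c "
from bench import bot
bot.sign_off()"
```

```text
the job is handed in; nothing more can be done
```

The bin is open and I've handed the job in. No verdict was reported. The clock read about 24 s at my last check, just before handing in (limit 42 s).

- **Latch:** I squeezed both tabs, turned the latch about 80° anticlockwise until the wrist torque reversed at the stop, and let go. Afterwards the tabs' outer edges measured 112 px apart, against 110 px before squeezing, and they lined up with the green dots.
- **Lid:** I gripped the hub across its 40 mm faces, clear of the tabs, and lifted along the hinge arc to a commanded 1.02 rad. It looked the same in the scene view before and after I let go. Triangulating its corners gave about 0.96 rad; one back corner was off by about 20 mm with 4 mm ray misses, so that angle is only approximate. It is still well above the required 0.78 rad.
- **Surroundings:** The two cups and the bottle show no visible movement. The gripper is clear of the lid, and the force on the tool read about zero at the end.

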